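# Kit the microscope service tray

## Robot

A 6-joint arm with a two-finger parallel gripper is mounted at the origin on the work surface. World frame = base frame: x ahead of the robot, y to its left, z up, the work surface at z = 0. Lengths are in m, angles in rad, forces in N, time in s.
With the tool pointing down it reaches from about 0.35 to 0.975 m from the base axis. Payload 4.9 kg.
Tool frame: the origin (TCP) lies on the centre line of the jaws, within the pads' length; the fingertips stand manip.tip_reach ahead of it and the grasp point (between the pads) is the TCP (manip.tip_reach is the distance from the TCP to the fingertips, in m); z points along the fingers, y is the line along which they close (so a half turn about z gives the same grasp; the last joint's range is limited). The gripper opens to 85 mm and grips with 20 to 120 N. Pads are 22 mm wide; open, the fingers measure 114 mm over their backs; the gripper's body (76 mm by 85 mm) begins 54 mm behind the grasp point. The pads swing forward as they close: fully open they stand 13 mm farther back than shut.
Start: joints at [-1.304, 0.053, 1.613, -0, 1.476, -0.119], TCP at [0.235, -0.579, 0.25] pointing down, gripper open.
Joint ranges: [-3.01, 3.01], [-1.01, 2.22], [0.06, 2.58], [-1.02, 4.17], [0.09, 2.62], [-3.14, 3.14]. Speed limits (rad/s): [2.57, 2.57, 3.14, 3.14, 3.14, 3.14].

## Interface

Orientations are given as a unit quaternion [w, x, y, z].
In Python, from plant import manip gives the robot as it stands. The module is installed in compiled form; this text tells all that it offers.
- The arm moves only by the tool move_arm, never from a script. Its argument "rows" is a list of rows, each a list of 7 numbers: the shift along the tool's x, y, z in cm, then the turn, a rotation vector about the tool's x, y, z in degrees, then the opening, from -1 (shut) to 1 (fully open). In form: [[tx, ty, tz, ax, ay, az, jaw], ...]. A call has 1 to 20 rows; each row shifts and turns the commanded pose from where the row before left it, along the tool's axes as they then stand; what a row does not reach is not made up. A row lasts 1/12 s, in which the tool goes at most 41.7 mm and 7.16 degrees, less where a joint would pass 70% of its speed; a pose out of reach is approached as far as the arm can. A call is refused whole if a number of a shift passes 4.17 or a number of a turn 7.16, either way. A call with a gripper value outside its range is refused whole. The fingers move at their own pace and stop on an object; the grip force is fixed at half the most. Time passes only in rows, so rows that do not move let the fingers close. It gives the time, the measured TCP pose, the force, the opening and the grip force at its end, in the units of the state.
- manip.state(): the state, without advancing time (a new reading comes with each control period).
- manip.grab_frame(name): name is "side" or "top"; returns a dict with "img" (480x640x3 uint8, blue, green, red), "mtx" (3x3 intrinsics, pixels), "R" (3x3) and "t" (3): a world point X has camera coordinates R X + t. Camera axes: x right, y down, z forward; pixel columns grow to the right and rows downward; lengths in m; the calibration is good to about 2 mm. A picture is of the moment at which its call begins. There is no depth.
- manip.job_done(): hands the job in; it is judged then, once.
The state is a dict: "time": time; "joint_pos": joint angles; "joint_vel": joint speeds; "joint_efforts": joint torques, N m; "tool_pos": TCP position; "tool_rot": TCP orientation; "contact_force": force on the tool from outside, world axes, zero at the start; "ft_torque": the same for the moment, N m; "gripper_width": opening from 0.0 (shut) to 1.0 (fully open); "grasp_force": force on a finger pad.
Only numpy, scipy, OpenCV 4.12 (cv2) and the standard library are available. Lean on these libraries where they do the work, as an engineer would, in place of code of your own. Each camera call takes 0.05 s, during which the arm holds its last target. There are 200 camera calls.

## Task

Put the microscope's two service parts away in the grey shadow tray, each in the cavity cut to its outline: slide the broad aluminium stage plate along the tray's deck, without lifting it, until it drops into its cavity, and lay the T-handled key in the other. Both must lie flat and fully home on the cavity floors, and the other things on the table must be left where they stand.

Things in the scene. Friction and masses are not known exactly. Their poses are not given: they have to be found in the camera images.
- tray: Grey fixed shadow tray, 170 (x) x 380 (y) mm. Origin: centre of its underside, on the table. Middle: a plain deck 120 mm wide (y), top 16 mm above the table. An insert with one cavity stands either side, centred 125 mm to +y and -y; which is where varies. Deck and insert tops form one level surface, no rim or step; all share the same axis directions.
- plate_insert: Grey fixed insert, 170 x 130 mm, top 16 mm above the table. Black-floored cavity in the plate's outline, 113 (x) x 97 (y) mm, +x corners clipped 22 mm: 2.5 mm clearance all round, 8 mm deep, upright walls. Origin: centre of its underside (6 mm above the table), below the cavity's centre; cavity floor 2 mm above it. The seated plate has the insert's origin x, y and axes.
- key_insert: Grey fixed insert, 170 x 130 mm, top 16 mm above the table. Black-floored T-shaped cavity, 2.5 mm clearance all round the key, 8 mm deep, crossbar at its -x end. Origin: centre of its underside (6 mm above the table), where the seated key's origin lies in x, y; cavity floor 2 mm above it. The seated key has the insert's axes.
- plate: Solid aluminium plate with round glass window, 108 (x) x 92 (y) x 16 mm, 0.26-0.44 kg, too broad to grip; +x corners clipped 22 mm at 45 deg. Origin: centre of underside. Starts on the deck 12-24 mm to -x of the tray's middle, turned up to 0.2 rad. Slides when pushed on a straight edge; past half-way its front tips into the cavity, then it drops level, its top 8 mm above the tray's.
- key: Loose T-handled key flat on the table left or right of the tray, 20 mm thick, 107 mm long: black crossbar 22 (x) x 90 (y) mm at the -x end, steel shank 85 mm long (x), 18 mm wide, towards +x; 0.11-0.17 kg. Origin: centre of the underside at half length. Grip across the shank at the centre of mass, 10 mm to -x of the origin. Seated, it stands 12 mm above the tray top.
- objective: Bystander: steel microscope objective standing upright, 44 mm diameter, 66 mm tall, on the side of the tray where the key is not. Origin: centre of its foot. Leave it standing.
- oil: Bystander: small amber bottle, 36 mm diameter, 75 mm tall, beyond the tray. Origin: centre of its foot.
- slide_box: Bystander: white slide box 85 x 160 x 32 mm beyond the tray on the right. Origin: centre of its underside.
- stamp_a: Bystander: self-inking stamp 55 x 36 x 73 mm tall, blue top, beyond the tray on the left. Origin: centre of its underside.
- stamp_b: Bystander: self-inking stamp 55 x 36 x 73 mm tall, grey top, beyond the tray on the left. Origin: centre of its underside.
Mind the look-alikes: they are no part of the job. What is shaped like the key but blue or green is not meant.

How it is judged:
By the outcome, as a careful person would: the job done as asked, in the order asked, and still so for the second after the job is handed in, with the robot touching nothing.
It also fails if it takes over 58 s, if anything falls off the work surface, if the arm or the gripper's body presses on something with over 40 N, if the wrist force passes 120 N, or if a joint passes its speed limit or range.

## Working session

There is one attempt and no reset: what is moved stays moved. The work goes in short steps, Python scripts to look and compute and a tool call to move; the robot and the scene stay as the last step left them, time stands still between calls to the robot, and variables do not carry over. Pictures are saved under pics/ and viewed, at most 10 in all, crops included, and the job is handed in when it is done.

Besides the shell and the picture viewer there is one more tool, called after "Emit:" as name(argument=value, ...), one argument or row to a line, values as JSON. move_arm: Moves the arm, as the interface text tells. Its arguments: {"type":"object","properties":{"rows":{"type":"array","items":{"type":"array","items":{"type":"number"}}}},"required":["rows"]}

```bash
mkdir -p pics; python3 - <<'E'
from plant import manip
import cv2,numpy as np
print(manip.state(), manip.tip_reach)
for n in("top","side"):
    f=manip.grab_frame(n); cv2.imwrite(f"pics/{n}0.png",f["img"]); np.savez(f"{n}.npz",**f)
    print(n,f["mtx"].tolist(),f["R"].round(4).tolist(),f["t"].round(4).tolist())
E
```

```text
{'time': 0.0, 'joint_pos': array([-1.30397688e+00,  5.33476164e-02,  1.61431974e+00,  7.69250380e-06,
        1.47599143e+00, -1.18981113e-01]), 'joint_vel': array([-0.00133538, -0.00028627, -0.00071803,  0.00215099,  0.00076553,
        0.00094649]), 'joint_efforts': array([-1.04163182e-04, -3.93679941e+01, -3.70176065e+01, -1.75340506e-04,
        6.97853859e-03,  4.52430243e-06]), 'tool_pos': array([ 0.23504396, -0.57847999,  0.24905333]), 'tool_rot': array([-1.03053082e-03,  9.81451909e-01,  1.91705718e-01, -7.24759392e-05]), 'contact_force': array([-0.35662625,  0.02338993,  0.58111818]), 'ft_torque': array([-0.00654622, -0.02130805,  0.02614137]), 'grasp_force': 0.0, 'gripper_width': 0.9954767382348663} 0.019
top [[554.6863212488763, 0.0, 326.11769242728917], [0.0, 554.6863212488763, 231.361066291471], [0.0, 0.0, 1.0]] [[-0.0149, -0.9999, -0.0008], [-0.9943, 0.0149, -0.1059], [0.1059, -0.0007, -0.9944]] [-0.0503, 0.5495, 1.4912]
side [[580.5170232865885, 0.0, 306.44801956371634], [0.0, 580.5170232865885, 245.17031247123987], [0.0, 0.0, 1.0]] [[-0.9776, -0.2103, -0.0071], [-0.1205, 0.5873, -0.8004], [0.1724, -0.7816, -0.5995]] [0.5526, 0.1483, 1.1836]
```

View pics/top0.png

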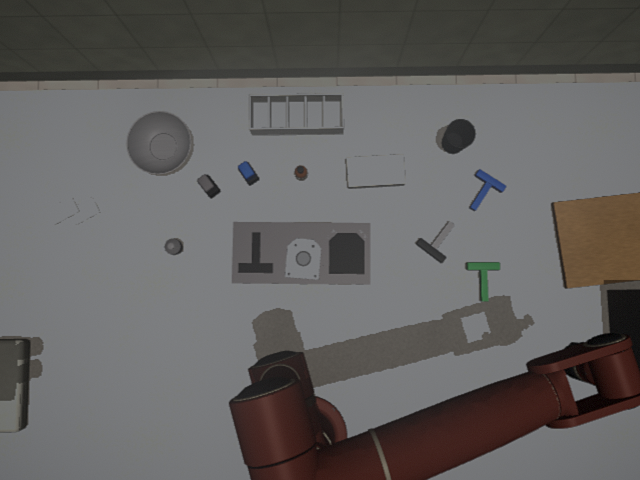

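View pics/side0.png

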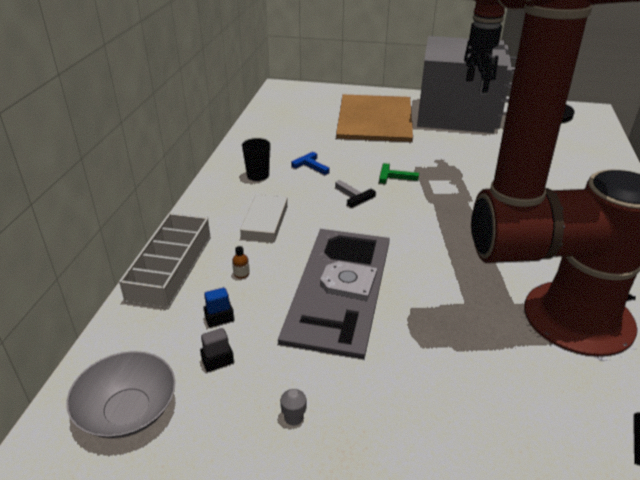

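The top view shows the tray at columns 232–371 and rows 222–284. The key cavity is at its left (+y) near (256,253), the plate at (303,258), and the plate cavity at its right (-y) near (347,254). The real key is at (436,243); the blue and green ones are look-alikes. The side view agrees. Next I'll take enlarged crops.

```bash
python3 - <<'E'
import cv2,numpy as np
t=np.load("top.npz")["img"]; s=np.load("side.npz")["img"]
a=cv2.resize(t[210:295,225:375],None,fx=5.3,fy=5.3,interpolation=cv2.INTER_CUBIC)  # 795x450
b=cv2.resize(t[210:275,405:465],None,fx=8,fy=8,interpolation=cv2.INTER_CUBIC)
c=cv2.resize(s[170:360,275:400],None,fx=3.1,fy=3.1,interpolation=cv2.INTER_CUBIC)
d=np.zeros((600,800,3),np.uint8)
c1=cv2.resize(s[225:355,275:400],None,fx=4,fy=4,interpolation=cv2.INTER_CUBIC); d[:520,:500]=c1
c2=cv2.resize(s[170:215,325:385],None,fx=5,fy=5,interpolation=cv2.INTER_CUBIC); d[:225,500:]=c2
c3=cv2.resize(t[215:270,405:465],None,fx=5,fy=5,interpolation=cv2.INTER_CUBIC); d[250:525,500:]=c3
cv2.imwrite("pics/a.png",np.clip(a*1.6,0,255).astype(np.uint8)); cv2.imwrite("pics/d.png",np.clip(d*1.6,0,255).astype(np.uint8))
E
```

```text
(no output)
```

View pics/a.png

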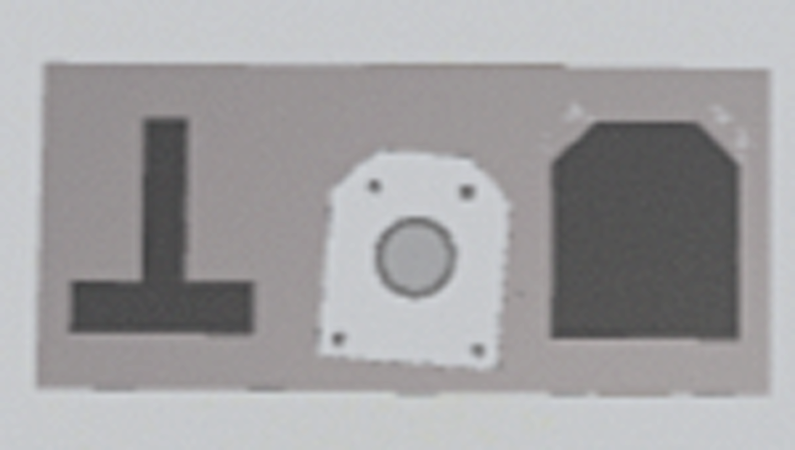

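View pics/d.png

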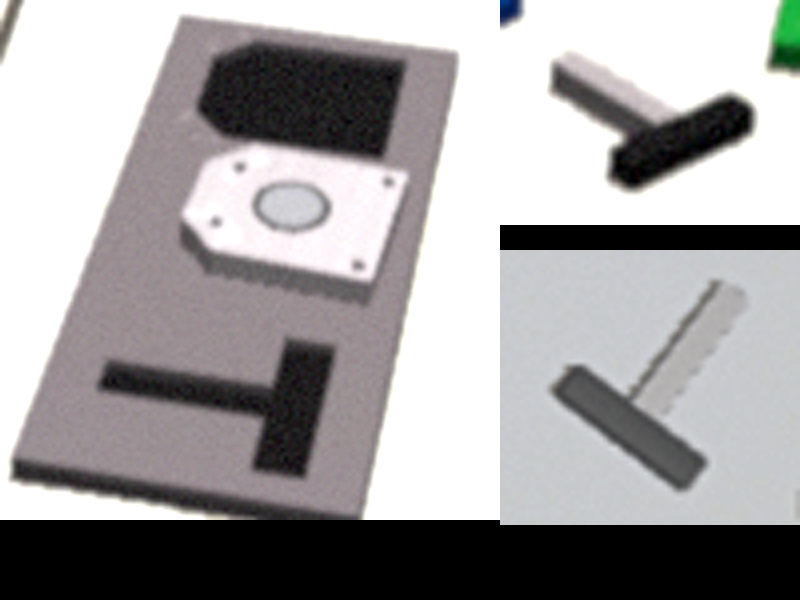

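The crops are clear: the plate outline and window, both cavities, and the key are all sharp. I'll read corners off both views and triangulate.

```bash
cat > h.py <<'E'
import numpy as np
from scipy.optimize import least_squares
T=dict(np.load("top.npz")); S=dict(np.load("side.npz"))
def pix(p,s,off,sh=(0,0)): p=np.atleast_2d(np.array(p,float))-sh; return (p+.5)/s-.5+np.array(off)
def onz(f,uv,z):
    d=(f["R"].T@np.linalg.inv(f["mtx"])@np.c_[uv,np.ones(len(uv))].T).T; c=-f["R"].T@f["t"]
    return c+d*((z-c[2])/d[:,2])[:,None]
def proj(f,X): q=(f["mtx"]@(f["R"]@X.T+f["t"][:,None])).T; return q[:,:2]/q[:,2:]
def tri(a,b):
    out=[]
    for u,v in zip(a,b):
        r=least_squares(lambda X:np.r_[proj(T,X[None])[0]-u,proj(S,X[None])[0]-v],[.5,-.1,.02]); out.append(np.r_[r.x,np.abs(r.fun).max()])
    return np.array(out)
E
python3 - <<'E'
from h import *
np.set_printoptions(precision=4,suppress=True)
ta=lambda p:pix(p,5.3,(225,210)); sc=lambda p:pix(p,4,(275,225))
print("tray",tri(ta([(44,64),(770,69),(771,395),(37,387)]),sc([(13,460),(180,16),(459,53),(362,518)])))
print("win+holes",tri(ta([(416,257),(374,186),(467,191),(337,339),(478,350)]),sc([(292,206),(215,221),(239,167),(358,265),(388,182)])))
print("keycav",tri(ta([(70,333),(254,333),(143,118),(188,118)]),sc([(306,477),(335,347),(98,388),(106,360)])))
k=lambda p:pix(p,5,(405,215),(500,250)); ks=lambda p:pix(p,5,(325,170),(500,0))
print("key shank end, xbar ends",tri(k([(732,289),(565,378),(696,476)]),ks([(561,58),(622,165),(742,99)])))
tr=onz(T,ta([(44,64),(770,69),(771,395),(37,387)]),.016); print("tray z16",tr[:,:2],tr.mean(0)); 
p=onz(T,ta([(320,356),(497,369),(510,205),(332,192)]),.032); print("plate",p[:,:2])
w=onz(T,ta([(416,257),(374,186),(467,191),(337,339),(478,350)]),.032);print("win",w[:,:2])
c=onz(T,ta([(552,338),(738,338),(738,165),(552,164),(597,123),(697,123)]),.012);print("pcav",c[:,:2])
c=onz(T,ta([(70,333),(254,333),(254,282),(70,282),(143,118),(188,118)]),.012);print("kcav",c[:,:2])
c=onz(T,k([(718,280),(748,297),(575,367),(706,462),(685,490),(553,388)]),.020);print("key",c[:,:2])
s=onz(S,ks([(568,50),(552,66),(561,58)]),.020);print("key shank end side",s[:,:2])
s=onz(S,sc([(13,460),(180,16),(459,53),(362,518)]),.016);print("tray side",s[:,:2],s.mean(0))
E
```

```text
tray [[ 0.5793  0.1989  0.0169  0.538 ]
 [ 0.5716 -0.18    0.0176  0.2874]
 [ 0.4021 -0.1766  0.017   0.3662]
 [ 0.4105  0.2021  0.0172  0.8675]]
win+holes [[ 0.4747  0.005   0.035   0.4812]
 [ 0.5122  0.0262  0.0356  0.2232]
 [ 0.5081 -0.0215  0.0353  0.5001]
 [ 0.4336  0.0458  0.0356  0.3817]
 [ 0.4269 -0.0261  0.0345  0.4023]]
keycav [[0.4391 0.1846 0.0205 0.4254]
 [0.4383 0.09   0.0175 0.2456]
 [0.5494 0.1467 0.021  0.6806]
 [0.5501 0.1237 0.0183 0.4024]]
key shank end, xbar ends [[ 0.5681 -0.4034  0.022   0.3661]
 [ 0.5202 -0.3105  0.0173  0.5109]
 [ 0.4658 -0.3795  0.0225  0.1919]]
tray z16 [[ 0.5809  0.1993]
 [ 0.5726 -0.18  ]
 [ 0.4031 -0.1766]
 [ 0.4128  0.2024]] [0.4924 0.0113 0.016 ]
plate [[ 0.4262  0.0549]
 [ 0.4182 -0.0356]
 [ 0.5022 -0.0434]
 [ 0.5103  0.0482]]
win [[ 0.4762  0.0053]
 [ 0.5131  0.0265]
 [ 0.5098 -0.0213]
 [ 0.4348  0.0462]
 [ 0.4281 -0.026 ]]
pcav [[ 0.4342 -0.064 ]
 [ 0.4328 -0.1605]
 [ 0.5229 -0.1625]
 [ 0.5249 -0.0654]
 [ 0.546  -0.0893]
 [ 0.5452 -0.1415]]
kcav [[0.4406 0.1861]
 [0.4391 0.0906]
 [0.4656 0.0905]
 [0.467  0.1861]
 [0.5522 0.1481]
 [0.5519 0.1246]]
key [[ 0.5745 -0.3962]
 [ 0.5648 -0.4124]
 [ 0.5274 -0.3156]
 [ 0.474  -0.3858]
 [ 0.4588 -0.3737]
 [ 0.516  -0.3031]]
key shank end side [[ 0.5653 -0.4159]
 [ 0.571  -0.3973]
 [ 0.5676 -0.4067]]
tray side [[ 0.5788  0.1981]
 [ 0.5714 -0.1822]
 [ 0.4014 -0.178 ]
 [ 0.4094  0.2009]] [0.4903 0.0097 0.016 ]
```

The plate must move about +16 mm in x and −118 mm in y, and turn +0.065 rad, all in tray axes. The tray yaw is about −0.02. I'll square the plate with two spread fingers on its −x edge first, then push it toward −y.

Emit:
move_arm(
  rows=[
    [0, 0, 0, 0, 0, 5.8, 0],
    [0, 0, 0, 0, 0, 5.8, 0],
    [0, 0, 0, 0, 0, 5.8, 0],
    [0, 0, 0, 0, 0, 5.8, 0],
    [0.95, -3.92, 0.6, 0, 0, 0, 0],
    [0.95, -3.92, 0.6, 0, 0, 0, 0],
    [0.95, -3.92, 0.6, 0, 0, 0, 0],
    [0.95, -3.92, 0.6, 0, 0, 0, 0],
    [0.95, -3.92, 0.6, 0, 0, 0, 0],
    [0.95, -3.92, 0.6, 0, 0, 0, 0],
    [0.95, -3.92, 0.6, 0, 0, 0, 0],
    [0.95, -3.92, 0.6, 0, 0, 0, 0],
    [0.95, -3.92, 0.6, 0, 0, 0, 0],
    [0.95, -3.92, 0.6, 0, 0, 0, 0],
    [0.95, -3.92, 0.6, 0, 0, 0, 0],
    [0.95, -3.92, 0.6, 0, 0, 0, 0],
    [0.95, -3.92, 0.6, 0, 0, 0, 0],
    [0.95, -3.92, 0.6, 0, 0, 0, 0],
    [0.95, -3.92, 0.6, 0, 0, 0, 0],
  ],
)

```text
time: 1.68
tool_pos: [0.3887, 0.0082, 0.1599]
tool_rot: [0.0, 1.0, -0.01, 0.0]
contact_force: [1.6, -0.6, 0.0]
gripper_width: 0.497
grasp_force: 0.0
```

Emit:
move_arm(
  rows=[
    [0, 0.2, 3.9, 0, 0, 0, 0],
    [0, 0, 3.9, 0, 0, 0, 0],
    [0, 0, 3.4, 0, 0, 0, 0],
    [0, 0, 0.7, 0, 0, 0, 0],
    [0, 0, 0, 0, 0, 0, 0],
  ],
)

```text
time: 2.1
tool_pos: [0.386, 0.0047, 0.0385]
tool_rot: [-0.001, 1.0, -0.009, -0.004]
contact_force: [-0.9, -1.1, 1.2]
gripper_width: 0.495
grasp_force: 0.0
```

```bash
python3 - <<'E'
from plant import manip
import cv2,numpy as np
d=np.zeros((600,800,3),np.uint8)
s=manip.grab_frame("side")["img"];t=manip.grab_frame("top")["img"]
d[:480,:400]=cv2.resize(s[200:320,310:410],None,fx=4,fy=4,interpolation=cv2.INTER_CUBIC)
d[:480,400:]=cv2.resize(t[200:320,260:360],None,fx=4,fy=4,interpolation=cv2.INTER_CUBIC)
cv2.imwrite("pics/e.png",np.clip(d*1.6,0,255).astype(np.uint8)); print(manip.state()["tool_pos"],manip.state()["contact_force"])
E
```

```text
[0.38980106 0.00375686 0.042655  ] [-0.57709828 -0.36690217 -0.22404807]
```

View pics/e.png

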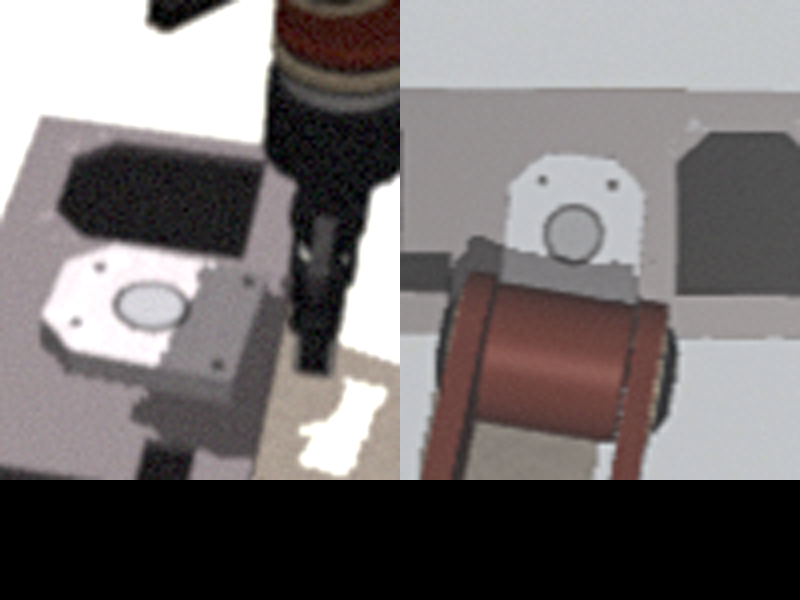

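The side view shows the spread fingertips just behind the plate's −x edge, with the near tip's bottom at about pixel (388.7,293). The plate hasn't moved.

```bash
python3 - <<'E'
from h import *
for z in (.015,.02,.025,.03,.035): print(z,onz(S,np.array([[388.7,292.7],[384,292.7],[393.5,292.7]]),z)[:,:2].round(4).tolist())
E
```

```text
0.015 [[0.3835, 0.0176], [0.3932, 0.0196], [0.3736, 0.0156]]
0.02 [[0.3833, 0.0234], [0.393, 0.0254], [0.3734, 0.0213]]
0.025 [[0.3831, 0.0291], [0.3927, 0.0311], [0.3733, 0.0271]]
0.03 [[0.3829, 0.0348], [0.3925, 0.0368], [0.3732, 0.0328]]
0.035 [[0.3828, 0.0406], [0.3922, 0.0425], [0.3731, 0.0386]]
```

Emit:
move_arm(
  rows=[
    [0, -0.1, 0.65, 0, 0, 0, 0],
    [0.8, 0, 0, 0, 0, 0, 0],
    [0.6, 0, 0, 0, 0, 0, 0],
    [0.3, 0, 0, 0, 0, 0, 0],
    [0.3, 0, 0, 0, 0, 0, 0],
    [0.3, 0, 0, 0, 0, 0, 0],
    [0.3, 0, 0, 0, 0, 0, 0],
    [0.3, 0, 0, 0, 0, 0, 0],
    [0.3, 0, 0, 0, 0, 0, 0],
    [0.2, 0, 0, 0, 0, 0, 0],
    [0, 0, 0, 0, 0, 0, 0],
    [0, 0, 0, 0, 0, 0, 0],
  ],
)

```text
time: 3.2
tool_pos: [0.4233, 0.0046, 0.0347]
tool_rot: [-0.0, 1.0, -0.01, 0.001]
contact_force: [-1.1, -0.8, -0.7]
gripper_width: 0.501
grasp_force: 0.2
```

```bash
cat >> h.py <<'E'
import cv2
def plate(f,z=.032,save=None):
    """plate's bright top in an image: contour pixels -> plane z"""
    g=f["img"].astype(float)
    g=g.mean(2)
    return g
E
python3 - <<'E'
from plant import manip
import cv2,numpy as np
s=manip.state();print(s["tool_pos"],s["contact_force"])
f=manip.grab_frame("top");t=f["img"]
cv2.imwrite("pics/f.png",np.clip(cv2.resize(t[210:295,225:375],None,fx=5.3,fy=5.3,interpolation=cv2.INTER_CUBIC)*1.6,0,255).astype(np.uint8))
E
```

```text
[0.4232807  0.00460143 0.03472281] [-1.1325485  -0.84144748 -0.7440523 ]
```

View pics/f.png

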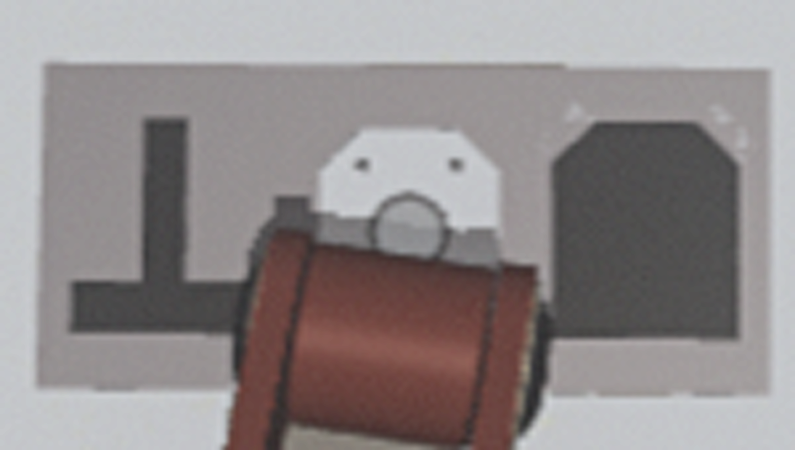

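The plate is squared: its front edge runs level at row 129, the holes are at (362,164) and (456,164), and the window centre is about (409,229).

```bash
python3 - <<'E'
from h import *
ta=lambda p:pix(p,5.3,(225,210))
ey=np.array([.02,1]);ex=np.array([1,-.02])
for z,l in((.032,[(409,229),(362,164),(456,164),(367,129),(462,129),(317,172),(499,172)]),(.012,[(597,123),(697,123),(552,164),(738,165),(552,338),(738,338)])):
    p=onz(T,ta(l),z)[:,:2]; print(z,np.c_[p,p@ex,p@ey].round(4).tolist())
E
```

```text
0.032 [[0.4906, 0.0087, 0.4905, 0.0185], [0.5245, 0.0326, 0.5239, 0.0431], [0.5238, -0.0158, 0.5241, -0.0054], [0.5426, 0.0299, 0.542, 0.0407], [0.5419, -0.0192, 0.5423, -0.0083], [0.5207, 0.0558, 0.5196, 0.0662], [0.5193, -0.0379, 0.5201, -0.0276]]
0.012 [[0.546, -0.0893, 0.5478, -0.0783], [0.5452, -0.1415, 0.5481, -0.1306], [0.5249, -0.0654, 0.5262, -0.0549], [0.5229, -0.1625, 0.5261, -0.152], [0.4342, -0.064, 0.4355, -0.0553], [0.4328, -0.1605, 0.436, -0.1518]]
```

Emit:
move_arm(
  rows=[
    [0.2, 0, 0, 0, 0, 0, 0],
    [0.15, 0, 0, 0, 0, 0, 0],
    [0, 0, 0, 0, 0, 0, 0],
    [-1.5, 0, 0, 0, 0, 0, 0],
    [-0.3, 0, -2, 0, 0, 0, 0],
    [0, 0, -3, 0, 0, -6.92, 0],
    [0, 0, -3, 0, 0, -6.92, 0],
    [0, 0, 0, 0, 0, -6.92, 0],
    [0, 0, 0, 0, 0, -6.92, 0],
    [0, 0, 0, 0, 0, -6.92, 0],
    [0, 0, 0, 0, 0, -6.92, 0],
    [0, 0, 0, 0, 0, -6.92, 0],
    [0, 0, 0, 0, 0, -6.92, 0],
    [0, 0, 0, 0, 0, -6.92, 0],
    [0, 0, 0, 0, 0, -6.92, 0],
    [0, 0, 0, 0, 0, -6.92, 0],
    [0, 0, 0, 0, 0, -6.92, 0],
    [0, 0, 0, 0, 0, -6.92, 0],
    [2.8, 2.6, 0, 0, 0, 0, 0],
    [2.8, 2.6, 0, 0, 0, 0, 0],
  ],
)

```text
time: 4.92
tool_pos: [0.4625, 0.0597, 0.1151]
tool_rot: [0.001, 0.715, 0.699, 0.001]
contact_force: [0.0, -0.8, 0.9]
gripper_width: 0.5
grasp_force: 0.0
```

Emit:
move_arm(
  rows=[
    [2.8, 2.6, 2, 0, 0, 0, 0],
    [0, 0, 2, 0, 0, 0, 0],
    [0, 0, 2, 0, 0, 0, 0],
    [0, 0, 0, 0, 0, 0, 0],
    [0, 0, 0, 0, 0, 0, 0],
  ],
)

```text
time: 5.33
tool_pos: [0.4866, 0.0864, 0.0546]
tool_rot: [-0.001, 0.714, 0.7, -0.001]
contact_force: [-0.1, 0.8, 0.2]
gripper_width: 0.501
grasp_force: 0.0
```

Emit:
move_arm(
  rows=[
    [-0.4, 0, 1, 0, 0, 0, 0],
    [0, 0, 0.9, 0, 0, 0, 0],
    [0, 0, 0, 0, 0, 0, 0],
    [0, 0, 0, 0, 0, 0, 0],
  ],
)

```text
time: 5.67
tool_pos: [0.4868, 0.0819, 0.0364]
tool_rot: [-0.0, 0.714, 0.7, -0.0]
contact_force: [-0.4, -0.3, 0.0]
gripper_width: 0.501
grasp_force: 0.0
```

Emit:
move_arm(
  rows=[
    [0, 0, 0.2, 0, 0, 0, 0],
    [0, 0, 0, 0, 0, 0, 0],
  ],
)

```text
time: 5.83
tool_pos: [0.4873, 0.0822, 0.0348]
tool_rot: [0.0, 0.714, 0.7, 0.0]
contact_force: [-0.4, 0.3, 0.5]
gripper_width: 0.494
grasp_force: 0.0
```

Emit:
move_arm(
  rows=[
    [0, 0, 0.1, 0, 0, 0, 0],
    [0, 0, 0, 0, 0, 0, 0],
  ],
)

```text
time: 6.0
tool_pos: [0.4872, 0.0823, 0.0336]
tool_rot: [0.0, 0.714, 0.7, 0.0]
contact_force: [0.2, 0.6, -0.4]
gripper_width: 0.501
grasp_force: 0.0
```

Emit:
move_arm(
  rows=[
    [0, 0, 0.1, 0, 0, 0, 0],
    [0, 0, 0, 0, 0, 0, 0],
  ],
)

```text
time: 6.17
tool_pos: [0.4874, 0.0823, 0.0332]
tool_rot: [0.0, 0.714, 0.7, 0.0]
contact_force: [-1.1, 0.3, 4.4]
gripper_width: 0.5
grasp_force: 2.1
```

Emit:
move_arm(
  rows=[
    [0, 0, 0.1, 0, 0, 0, 0],
    [0, 0, 0, 0, 0, 0, 0],
  ],
)

```text
time: 6.33
tool_pos: [0.4875, 0.0823, 0.0331]
tool_rot: [-0.0, 0.714, 0.7, -0.0]
contact_force: [-5.9, -0.6, 11.6]
gripper_width: 0.502
grasp_force: 5.9
```

Emit:
move_arm(
  rows=[
    [0, 0, -0.35, 0, 0, 0, 0],
    [-0.7, 0, 0, 0, 0, 0, 0],
    [-0.5, 0, 0, 0, 0, 0, 0],
    [-0.3, 0, 0, 0, 0, 0, 0],
    [-0.3, 0, 0, 0, 0, 0, 0],
    [-0.5, 0, 0, 0, 0, 0, 0],
    [-0.5, 0, 0, 0, 0, 0, 0],
    [-0.5, 0, 0, 0, 0, 0, 0],
    [-0.5, 0, 0, 0, 0, 0, 0],
    [-0.5, 0, 0, 0, 0, 0, 0],
    [-0.5, 0, 0, 0, 0, 0, 0],
    [-0.5, 0, 0, 0, 0, 0, 0],
    [-0.5, 0, 0, 0, 0, 0, 0],
    [-0.5, 0, 0, 0, 0, 0, 0],
    [-0.5, 0, 0, 0, 0, 0, 0],
    [-0.5, 0, 0, 0, 0, 0, 0],
    [0, 0, 0, 0, 0, 0, 0],
  ],
)

```text
time: 7.75
tool_pos: [0.4858, 0.0082, 0.0352]
tool_rot: [0.001, 0.714, 0.7, -0.0]
contact_force: [0.7, 0.0, 0.3]
gripper_width: 0.499
grasp_force: 0.0
```

```bash
python3 - <<'E'
from plant import manip
import cv2,numpy as np
s=manip.state();print(s["tool_pos"],s["contact_force"])
f=manip.grab_frame("top");t=f["img"]
cv2.imwrite("pics/g.png",np.clip(cv2.resize(t[210:295,225:375],None,fx=5.3,fy=5.3,interpolation=cv2.INTER_CUBIC)*1.6,0,255).astype(np.uint8))
E
```

```text
[0.48583551 0.00818289 0.03521847] [0.69297014 0.04442943 0.3417007 ]
```

View pics/g.png

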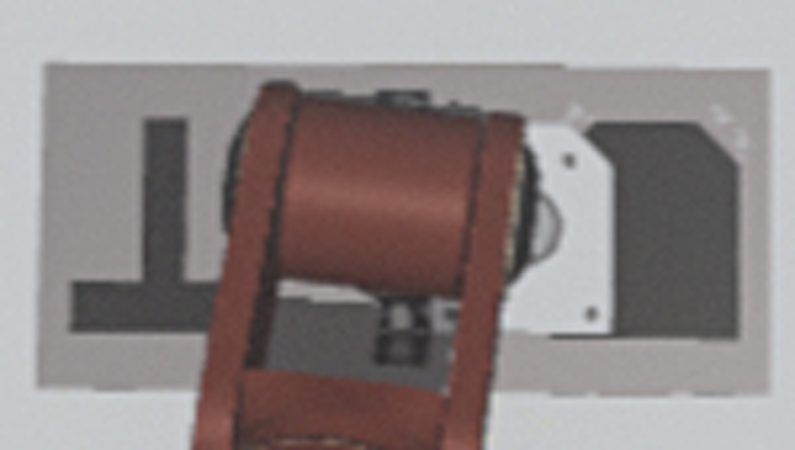

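The plate's −y edge runs from (612,163) to (611,331), with holes at (569,160) and (591,314), and it overlaps the cavity as intended.

```bash
python3 - <<'E'
from h import *
ta=lambda p:pix(p,5.3,(225,210)); ey=np.array([.02,1]);ex=np.array([1,-.02])
p=onz(T,ta([(612,163),(611,331),(569,160),(591,314),(560,122)]),.032)[:,:2]; print(np.c_[p,p@ex,p@ey].round(4).tolist())
E
```

```text
[[0.5231, -0.0962, 0.525, -0.0858], [0.4368, -0.0942, 0.4386, -0.0855], [0.525, -0.0741, 0.5265, -0.0636], [0.4456, -0.0841, 0.4473, -0.0752], [0.5448, -0.0698, 0.5462, -0.0589]]
```

Emit:
move_arm(
  rows=[
    [-0.4, 0, 0, 0, 0, 0, 0],
    [-0.4, 0, 0, 0, 0, 0, 0],
    [-0.4, 0, 0, 0, 0, 0, 0],
    [-0.4, 0, 0, 0, 0, 0, 0],
    [-0.4, 0, 0, 0, 0, 0, 0],
    [-0.4, 0, 0, 0, 0, 0, 0],
    [-0.4, 0, 0, 0, 0, 0, 0],
    [-0.4, 0, 0, 0, 0, 0, 0],
    [-0.4, 0, 0, 0, 0, 0, 0],
    [-0.4, 0, 0, 0, 0, 0, 0],
    [-0.4, 0, 0, 0, 0, 0, 0],
    [-0.4, 0, 0, 0, 0, 0, 0],
    [-0.4, 0, 0, 0, 0, 0, 0],
    [-0.4, 0, 0, 0, 0, 0, 0],
    [-0.4, 0, 0, 0, 0, 0, 0],
    [-0.4, 0, 0, 0, 0, 0, 0],
    [0, 0, 0, 0, 0, 0, 0],
    [0, 0, 0, 0, 0, 0, 0],
  ],
)

```text
time: 9.3
tool_pos: [0.4844, -0.0553, 0.035]
tool_rot: [0.0, 0.714, 0.7, -0.0]
contact_force: [0.5, -0.6, -0.2]
gripper_width: 0.502
grasp_force: 0.0
```

```bash
python3 - <<'E'
from plant import manip
import cv2,numpy as np
s=manip.state();print(s["tool_pos"],s["contact_force"])
d=np.zeros((500,800,3),np.uint8)
t=manip.grab_frame("top")["img"];s=manip.grab_frame("side")["img"]
d[:,:400]=cv2.resize(t[205:305,300:380],None,fx=5,fy=5,interpolation=cv2.INTER_CUBIC)
d[:,400:]=cv2.resize(s[215:315,310:390],None,fx=5,fy=5,interpolation=cv2.INTER_CUBIC)
cv2.imwrite("pics/i.png",np.clip(d*1.6,0,255).astype(np.uint8))
E
```

```text
[ 0.48435763 -0.05533406  0.03498385] [ 0.48484619 -0.61468047 -0.16455288]
```

View pics/i.png

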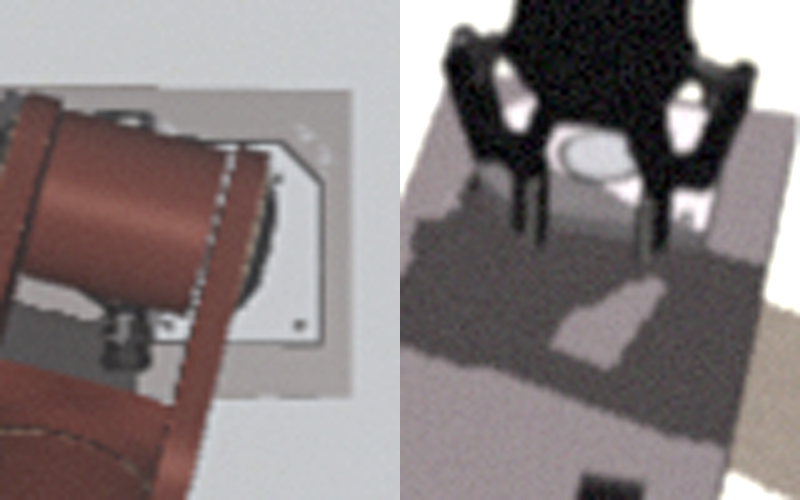

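The plate appears dropped, with an even dark gap all round and no force on the tool. I'll back off and go to the key, whose centre of mass is about (0.519,−0.366) with yaw −38.2°.

Emit:
move_arm(
  rows=[
    [1.5, 0, 0, 0, 0, 0, 0.2],
    [0, 0, -3.5, 0, 0, 0, 0.2],
    [0, 0, -3.5, 0, 0, -6.61, 0.2],
    [0, 0, -3.5, 0, 0, -6.61, 0.2],
    [0, 0, 0, 0, 0, -6.61, 0.2],
    [0, 0, 0, 0, 0, -6.61, 0.2],
    [0, 0, 0, 0, 0, -6.61, 0.2],
    [0, 0, 0, 0, 0, -6.61, 0.2],
    [0, 0, 0, 0, 0, -6.61, 0.2],
    [0, 0, 0, 0, 0, -6.61, 0.2],
    [-2.86, -2.93, 0, 0, 0, 0, 0.2],
    [-2.86, -2.93, 0, 0, 0, 0, 0.2],
    [-2.86, -2.93, 0, 0, 0, 0, 0.2],
    [-2.86, -2.93, 0, 0, 0, 0, 0.2],
    [-2.86, -2.93, 0, 0, 0, 0, 0.2],
    [-2.86, -2.93, 0, 0, 0, 0, 0.2],
    [-2.86, -2.93, 0, 0, 0, 0, 0.2],
    [-2.86, -2.93, 0, 0, 0, 0, 0.2],
    [0, 0, 0, 0, 0, 0, 0.2],
    [0, 0, 0, 0, 0, 0, 0.2],
  ],
)

```text
time: 11.07
tool_pos: [0.519, -0.3675, 0.1397]
tool_rot: [-0.0, 0.329, 0.944, -0.0]
contact_force: [0.3, -0.2, 0.0]
gripper_width: 0.601
grasp_force: 0.0
```

```bash
python3 - <<'E'
from plant import manip
import numpy as np
from h import *
s=manip.state();print(s["tool_pos"],s["tool_rot"],s["contact_force"])
q=s["tool_rot"];psi=2*np.arctan2(q[2],q[1]);print("psi",np.degrees(psi))
d=np.array([.519,-.366])-s["tool_pos"][:2]
print("tx,ty cm",100*d@[np.cos(psi),np.sin(psi)],100*d@[np.sin(psi),-np.cos(psi)])
f=manip.grab_frame("top");np.savez("top2.npz",**f)
g=manip.grab_frame("side");np.savez("side2.npz",**g)
# plate top by bright blob in side/top: centroid of the bright region and height from area extremes
for n,F in (("top",f),("side",g)):
    im=F["img"].min(2); X=np.array([[.4897,-.1133,.024]]);u=proj(F,X)[0].round().astype(int)
    m=np.zeros_like(im);m[u[1]-35:u[1]+35,u[0]-35:u[0]+35]=1
    b=((im>118)&(m>0)).astype(np.uint8); k,l,st,ce=cv2.connectedComponentsWithStats(b)
    for i in range(1,k):
        if st[i,4]>60: print(n,u,st[i],ce[i])
E
```

```text
[ 0.51896039 -0.36745457  0.13971993] [-1.38108658e-04  3.28933109e-01  9.44353213e-01 -1.57754312e-05] [ 0.28587466 -0.24030656  0.03558887]
psi 141.5919349721954
tx,ty cm 0.08726206731814937 0.1164419581676732
top [346 253] [311 218  70  37 595] [359.21344538 226.79831933]
top [346 253] [330 234  33  39 953] [345.57187828 253.44071354]
top [346 253] [311 284  27   4  97] [322.89690722 285.58762887]
side [349 247] [314 212  26  32 323] [321.82043344 224.44582043]
side [349 247] [331 212  32  10 174] [345.54597701 214.83333333]
side [349 247] [326 233  48  28 837] [350.26762246 246.69414576]
side [349 247] [344 242  13   8  71] [349.84507042 245.49295775]
```

Emit:
move_arm(
  rows=[
    [0.05, 0.1, 3.5, 0, 0, 0, 0.2],
    [0, 0, 3.5, 0, 0, 0, 0.2],
    [0, 0, 3, 0, 0, 0, 0.2],
    [0, 0, 1, 0, 0, 0, 0.2],
    [0, 0, 0, 0, 0, 0, 0.2],
    [0, 0, 0, 0, 0, 0, 0.2],
  ],
)

```text
time: 11.67
tool_pos: [0.5198, -0.3636, 0.0306]
tool_rot: [0.0, 0.327, 0.945, -0.0]
contact_force: [0.1, -0.5, 1.2]
gripper_width: 0.598
grasp_force: 0.0
```

Emit:
move_arm(
  rows=[
    [0, 0, 0, 0, 0, 0, -1],
    [0, 0, 0, 0, 0, 0, -1],
    [0, 0, 0, 0, 0, 0, -1],
    [0, 0, 0, 0, 0, 0, -1],
    [0, 0, 0, 0, 0, 0, -1],
    [0, 0, 0, 0, 0, 0, -1],
    [0, 0, 0, 0, 0, 0, -1],
    [0, 0, 0, 0, 0, 0, -1],
  ],
)

```text
time: 12.33
tool_pos: [0.5209, -0.3656, 0.033]
tool_rot: [0.002, 0.328, 0.945, -0.001]
contact_force: [-0.9, 1.5, 6.1]
gripper_width: 0.184
grasp_force: 59.6
```

```bash
python3 - <<'E'
from h import *
print(tri([[345.572,253.441]],[[350.268,246.694]]).round(4))
E
```

```text
[[ 0.4863 -0.1109  0.0265  0.4097]]
```

The key is gripped, and the plate height triangulates to the seated value. Next I'll lift, turn and carry the key.

Emit:
move_arm(
  rows=[
    [0, 0, -1, 0, 0, 0, -1],
    [0, 0, -2.5, 0, 0, 0, -1],
    [0, 0, -3, 0, 0, 0, -1],
    [0, 0, -3, 0, 0, 0, -1],
    [0, 0, -1.5, 0, 0, 0, -1],
    [0, 0, 0, 0, 0, -3, -1],
    [0, 0, 0, 0, 0, -6, -1],
    [0, 0, 0, 0, 0, -6.2, -1],
    [0, 0, 0, 0, 0, -6.2, -1],
    [0, 0, 0, 0, 0, -6.2, -1],
    [0, 0, 0, 0, 0, -6, -1],
    [0, 0, 0, 0, 0, -3.6, -1],
    [0, 0, 0, 0, 0, 0, -1],
  ],
)

```text
time: 13.42
tool_pos: [0.5191, -0.3641, 0.1396]
tool_rot: [-0.0, 0.009, 1.0, 0.0]
contact_force: [0.5, 0.4, -1.1]
gripper_width: 0.187
grasp_force: 58.8
```

Emit:
move_arm(
  rows=[
    [0.2, 1.8, 0, 0, 0, 0, -1],
    [0.3, 3.6, 0, 0, 0, 0, -1],
    [0.3, 3.6, 0, 0, 0, 0, -1],
    [0.3, 3.6, 0, 0, 0, 0, -1],
    [0.3, 3.6, 0, 0, 0, 0, -1],
    [0.3, 3.6, 0, 0, 0, 0, -1],
    [0.3, 3.6, 0, 0, 0, 0, -1],
    [0.3, 3.6, 0, 0, 0, 0, -1],
    [0.3, 3.6, 0, 0, 0, 0, -1],
    [0.3, 3.6, 0, 0, 0, 0, -1],
    [0.3, 3.6, 0, 0, 0, 0, -1],
    [0.3, 3.6, 0, 0, 0, 0, -1],
    [0.3, 3.6, 0, 0, 0, 0, -1],
    [0.3, 3.2, 0, 0, 0, 0, -1],
    [0.2, 1.8, 0, 0, 0, 0, -1],
    [0, 0, 3, 0, 0, 0, -1],
    [0, 0, 2.5, 0, 0, 0, -1],
    [0, 0, 0, 0, 0, 0, -1],
    [0, 0, 0, 0, 0, 0, -1],
  ],
)

```text
time: 15.0
tool_pos: [0.484, 0.1362, 0.0835]
tool_rot: [-0.002, 0.01, 1.0, -0.0]
contact_force: [0.3, 0.7, -0.8]
gripper_width: 0.18
grasp_force: 58.9
```

```bash
python3 - <<'E'
from plant import manip
import numpy as np
s=manip.state();q=s["tool_rot"];psi=2*np.arctan2(q[2],q[1]);print(s["tool_pos"],np.degrees(psi),s["contact_force"],s["ft_torque"],s["gripper_width"])
d=np.array([.487,.1373])-s["tool_pos"][:2]
print("tx,ty cm",100*d@[np.cos(psi),np.sin(psi)],100*d@[np.sin(psi),-np.cos(psi)])
E
```

```text
[0.48400733 0.13619851 0.08351817] 178.88568666437814 [ 0.30631941  0.74159329 -0.8186804 ] [ 0.00629043  0.02069357 -0.00421345] 0.1804924427261686
tx,ty cm -0.2970678881557322 0.11594773063682677
```

Emit:
move_arm(
  rows=[
    [-0.3, 0.12, 0, 0, 0, 0, -1],
    [0, 0, 1.5, 0, 0, 0, -1],
    [0, 0, 1.2, 0, 0, 0, -1],
    [0, 0, 0, 0, 0, 0, -1],
    [0, 0, 0, 0, 0, 0, -1],
    [0, 0, 0, 0, 0, 0, -1],
  ],
)

```text
time: 15.5
tool_pos: [0.4892, 0.1374, 0.0588]
tool_rot: [0.0, 0.009, 1.0, 0.0]
contact_force: [0.1, -0.3, -1.3]
gripper_width: 0.18
grasp_force: 58.9
```

```bash
python3 - <<'E'
from plant import manip
import cv2,numpy as np
s=manip.state();print(s["tool_pos"],s["contact_force"])
d=np.zeros((600,800,3),np.uint8)
t=manip.grab_frame("top")["img"];s=manip.grab_frame("side")["img"]
d[:600,:540]=cv2.resize(s[270:370,275:365],None,fx=6,fy=6,interpolation=cv2.INTER_CUBIC)
d[:400,540:]=cv2.resize(t[205:305,225:290],None,fx=4,fy=4,interpolation=cv2.INTER_CUBIC)
cv2.imwrite("pics/j.png",np.clip(d*2.,0,255).astype(np.uint8))
E
```

```text
[0.48917153 0.13742731 0.05876111] [ 0.06057122 -0.34653012 -1.2677028 ]
```

View pics/j.png

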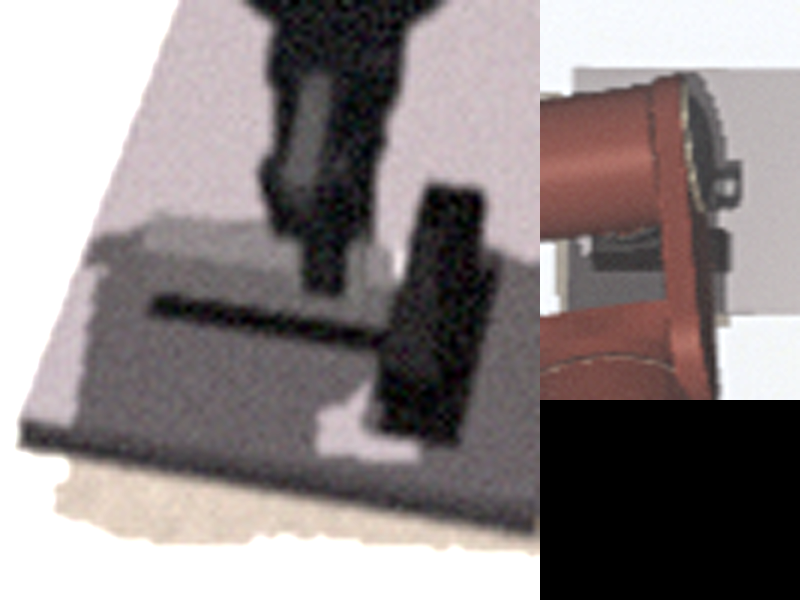

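The side crop shows the key hovering level over its cavity. The crossbar's −y end top corners are at (430,186) and (484,190), and the shank tip is at about (146,214) to (140,245).

```bash
python3 - <<'E'
from h import *
from plant import manip
s=manip.state(); z=s["tool_pos"][2]-.033
print(s["tool_pos"])
ex=np.array([1,-.02]);ey=np.array([.02,1])
f=lambda p:pix(p,6,(275,270)); sc=lambda p:pix(p,4,(275,225))
k=onz(S,f([(430,186),(484,190),(146,214),(140,245)]),z+.02)[:,:2]; print("key",np.c_[k@ex,k@ey].round(4).tolist())
c=onz(S,sc([(287,340),(335,347),(306,477),(253,467),(106,360),(98,388)]),.016)[:,:2]; print("cav",np.c_[c@ex,c@ey].round(4).tolist())
o=s["tool_pos"][:2]-.0113*ex
for nm,q in (("key",[(-.0315,-.045),(-.0535,-.045),(.0535,-.009),(.0535,.009)]),):
    X=np.array([np.r_[o+a*ex+b*ey,z+.02] for a,b in q]); print("pred crop px",((proj(S,X)-[275,270]+.5)*6-.5).round(1).tolist())
E
```

```text
[0.48932565 0.13751335 0.05895   ]
key [[0.4612, 0.1033], [0.4434, 0.1013], [0.5504, 0.1377], [0.5487, 0.1526]]
cav [[0.461, 0.0975], [0.4363, 0.0972], [0.4354, 0.1891], [0.4613, 0.1884], [0.5476, 0.1323], [0.5467, 0.1527]]
pred crop px [[482.3, 191.8], [547.9, 201.8], [209.2, 225.2], [196.7, 262.1]]
```

Emit:
move_arm(
  rows=[
    [0, 0, 0, 0, 0, 0, -1],
    [0, 0, 0, 0, 0, 0, -1],
  ],
)

```text
time: 15.77
tool_pos: [0.489, 0.1375, 0.0586]
tool_rot: [0.0, 0.009, 1.0, 0.0]
contact_force: [-0.1, 0.5, -0.5]
gripper_width: 0.183
grasp_force: 58.9
```

```bash
python3 - <<'E'
from h import *
ex=np.array([1,-.02]);ey=np.array([.02,1])
p=pix([(730,230),(730,271)],4,(225,205),(540,0))
for z in (.0425,.0458):
    k=onz(T,p,z)[:,:2];print(z,np.c_[k@ex,k@ey].round(4).tolist())
c=onz(T,pix([(70,333),(254,333),(254,282),(70,282)],5.3,(225,210)),.012)[:,:2];print("cav",np.c_[c@ex,c@ey].round(4).tolist())
E
```

```text
0.0425 [[0.4641, 0.0979], [0.4365, 0.0975]]
0.0458 [[0.464, 0.0976], [0.4364, 0.0971]]
cav [[0.4368, 0.1949], [0.4373, 0.0994], [0.4638, 0.0998], [0.4633, 0.1955]]
```

Emit:
move_arm(
  rows=[
    [0.22, 0, 0.4, 0, 0, 0, -1],
    [0, 0, 0.3, 0, 0, 0, -1],
    [0, 0, 0, 0, 0, 0, -1],
    [0, 0, 0, 0, 0, 0, -1],
  ],
)

```text
time: 16.1
tool_pos: [0.4859, 0.1375, 0.0504]
tool_rot: [-0.001, 0.009, 1.0, -0.0]
contact_force: [0.6, 0.3, -1.7]
gripper_width: 0.185
grasp_force: 58.9
```

Emit:
move_arm(
  rows=[
    [0, 0, 0.2, 0, 0, 0, -1],
    [0, 0, 0.2, 0, 0, 0, -1],
    [0, 0, 0, 0, 0, 0, -1],
  ],
)

```text
time: 16.35
tool_pos: [0.4861, 0.1375, 0.0465]
tool_rot: [-0.0, 0.009, 1.0, -0.0]
contact_force: [0.3, -0.2, -1.4]
gripper_width: 0.188
grasp_force: 58.9
```

Emit:
move_arm(
  rows=[
    [0, 0, 0.2, 0, 0, 0, -1],
    [0, 0, 0, 0, 0, 0, -1],
  ],
)

```text
time: 16.52
tool_pos: [0.4862, 0.1375, 0.0446]
tool_rot: [-0.0, 0.009, 1.0, -0.0]
contact_force: [0.7, -0.7, -0.9]
gripper_width: 0.181
grasp_force: 58.9
```

Emit:
move_arm(
  rows=[
    [0, 0, 0.2, 0, 0, 0, -1],
    [0, 0, 0, 0, 0, 0, -1],
  ],
)

```text
time: 16.68
tool_pos: [0.4862, 0.1375, 0.0426]
tool_rot: [-0.0, 0.009, 1.0, -0.0]
contact_force: [0.4, -0.1, -1.1]
gripper_width: 0.183
grasp_force: 58.9
```

Emit:
move_arm(
  rows=[
    [0, 0, 0.15, 0, 0, 0, -1],
    [0, 0, 0, 0, 0, 0, -1],
  ],
)

```text
time: 16.85
tool_pos: [0.4863, 0.1375, 0.0412]
tool_rot: [-0.0, 0.009, 1.0, -0.0]
contact_force: [0.8, 0.1, -1.1]
gripper_width: 0.185
grasp_force: 58.9
```

Emit:
move_arm(
  rows=[
    [0, 0, 0.1, 0, 0, 0, -1],
    [0, 0, 0, 0, 0, 0, -1],
  ],
)

```text
time: 17.02
tool_pos: [0.4865, 0.1376, 0.041]
tool_rot: [-0.0, 0.009, 1.0, -0.0]
contact_force: [-1.8, -0.0, 4.3]
gripper_width: 0.182
grasp_force: 59.4
```

Emit:
move_arm(
  rows=[
    [0, 0, 0.1, 0, 0, 0, -1],
    [0, 0, 0, 0, 0, 0, -1],
  ],
)

```text
time: 17.18
tool_pos: [0.4865, 0.1376, 0.0409]
tool_rot: [-0.001, 0.009, 1.0, -0.0]
contact_force: [-6.3, -1.1, 10.6]
gripper_width: 0.184
grasp_force: 60.3
```

Emit:
move_arm(
  rows=[
    [0, 0, 0.1, 0, 0, 0, -1],
    [0, 0, 0, 0, 0, 0, -1],
  ],
)

```text
time: 17.35
tool_pos: [0.4866, 0.1376, 0.0409]
tool_rot: [-0.001, 0.009, 1.0, -0.0]
contact_force: [-9.9, -0.7, 17.8]
gripper_width: 0.182
grasp_force: 61.1
```

The key reached the floor exactly where expected (TCP z 0.041). I'll unload, release and retreat.

Emit:
move_arm(
  rows=[
    [0, 0, -0.25, 0, 0, 0, -1],
    [0, 0, 0, 0, 0, 0, 0],
    [0, 0, 0, 0, 0, 0, 0],
    [0, 0, 0, 0, 0, 0, 0],
    [0, 0, 0, 0, 0, 0, 0],
    [0, 0, -1.5, 0, 0, 0, 0],
    [0, 0, -3, 0, 0, 0, 0],
    [0, 0, -4, 0, 0, 0, 0],
    [0, 0, -4, 0, 0, 0, 0],
    [4, 0, -1, 0, 0, 0, 0],
    [0, -4, -1, 0, 0, 0, 0],
    [0, -4.1, 0, 0, 0, 0, 0],
    [0, -4.1, 0, 0, 0, 0, 0],
    [0, -4.1, 0, 0, 0, 0, 0],
    [0, -4.1, 0, 0, 0, 0, 0],
    [0, -4.1, 0, 0, 0, 0, 0],
    [0, -4.1, 0, 0, 0, 0, 0],
    [0, -4.1, 0, 0, 0, 0, 0],
    [0, -4.1, 0, 0, 0, 0, 0],
    [0, 0, 0, 0, 0, 0, 0],
  ],
)

```text
time: 19.02
tool_pos: [0.439, -0.2357, 0.1862]
tool_rot: [0.0, 0.013, 1.0, -0.002]
contact_force: [0.8, 0.3, -1.0]
gripper_width: 0.498
grasp_force: 0.0
```

```bash
python3 - <<'E'
from plant import manip
import cv2,numpy as np
s=manip.state();print(s["tool_pos"],s["contact_force"])
d=np.zeros((600,800,3),np.uint8)
t=manip.grab_frame("top")["img"];s=manip.grab_frame("side")["img"]
d[:600,:500]=cv2.resize(s[230:350,280:380],None,fx=5,fy=5,interpolation=cv2.INTER_CUBIC)
d[:280,500:]=cv2.resize(t[215:295,225:310],(300,280),interpolation=cv2.INTER_CUBIC)
d[300:580,500:]=cv2.resize(t[215:295,295:380],(300,280),interpolation=cv2.INTER_CUBIC)
cv2.imwrite("pics/k.png",np.clip(d*1.8,0,255).astype(np.uint8))
E
```

```text
[ 0.43900621 -0.23567336  0.1861717 ] [ 0.75358918  0.33905806 -0.96184931]
```

View pics/k.png

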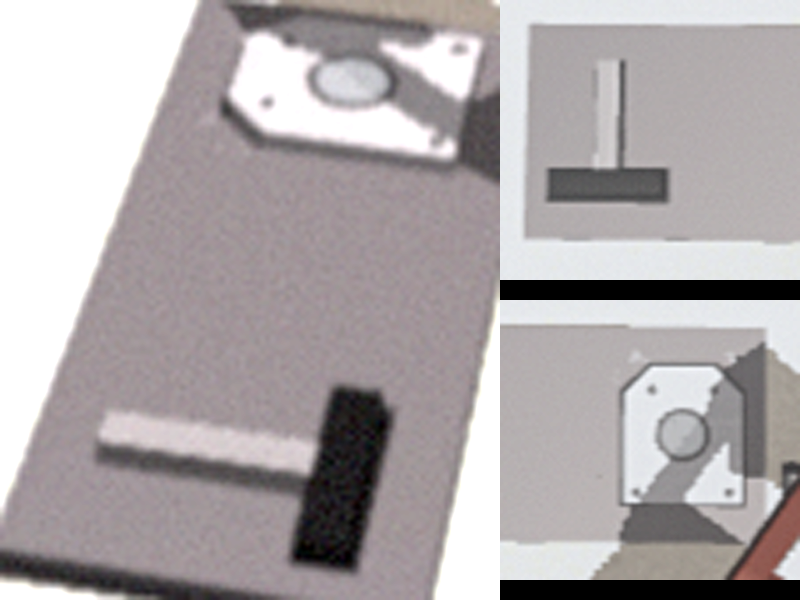

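The key lies flat in its T cavity, with the shank at (205,445) and the crossbar at (345,475) in the side crop. The plate sits low and square in its own cavity, with a thin gap all round. Handing in.

```bash
python3 -c "
from plant import manip
print(manip.job_done())"
```

```text
the job is handed in; nothing more can be done
None
```

The stage plate was slid along the deck into its cavity, then the key was laid in its own; both look flat and fully home, no bystander was knowingly touched, and the job was handed in at about 19 s of the 58 s limit (no verdict was returned).

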